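# Refit the relays and control module of a vehicle-electrics trainer

### The arm

A 6-joint arm with a two-finger parallel gripper is mounted at the origin on the work surface. World frame = base frame: x ahead of the robot, y to its left, z up, the work surface at z = 0. Lengths are in mm, angles in rad, forces in N, time in s.
With the tool pointing down it reaches from about 375 to 975 mm from the base axis. Payload 3.8 kg.
Tool frame: the origin (TCP) lies at the very end of the fingers, on their centre line; the grasp point (between the pads) lies 19 mm behind it (tcp_to_grasp is the distance from the TCP to the grasp point, in mm); y points along the fingers, z is the direction in which the jaws open and shut, and the axes are right-handed (so a half turn about y gives the same grasp; the last joint's range is limited). The gripper opens to 88 mm and grips with 3 to 60 N. Pads are 18 mm wide; open, the fingers measure 123 mm over their backs; the gripper's body (75 mm by 187 mm) begins 45 mm behind the grasp point.
Start: joints at [1.16, 0.264, 1.604, -0, 1.274, -0.037], TCP at [246.477, 628.384, 238.706] pointing down, gripper open.
Joint ranges: [-2.63, 2.63], [-0.94, 2.18], [0.31, 2.57], [-1.31, 4.45], [0, 2.66], [-2.55, 2.55]. Speed limits (rad/s): [2.57, 2.57, 3.14, 3.14, 3.14, 3.14].

### API

Orientations are given as a unit quaternion [w, x, y, z].
In Python, from station import * gives the robot as it stands. Calls block until the motion is done:
- move_pose(position, orientation): joint-space move of the TCP to a pose.
- servo_line(position, max_speed=150, frame=None, stop_force=None): straight line of the TCP; frame=None keeps the orientation; max_speed is the mean speed in mm/s. With stop_force (N) it stops when the force on the tool has changed by that much, and returns True; else False.
- set_joints(angles): joint-space move.
- gripper_to(opening): finger opening in mm; the grip force is fixed at half the most; returns when the fingers have stopped.
- dwell(seconds).
- ik(position, orientation): joint angles nearest the present ones, or None.
- sense(): the state.
- capture(name): name is "scene" or "top" or "wrist"; returns a dict with "frame" (420x560x3 uint8, red, green, blue), "camera_matrix" (3x3 intrinsics, pixels), "eye" and "orientation" of the camera in the world. Camera axes: x right, y up, looking along -z (the intrinsics and any distortion apply to the point x, -y, -z); pixel columns grow to the right and rows downward; lengths in mm; the calibration is good to about 2 mm. A picture is of the moment at which its call begins. There is no depth.
A pose or a line that the arm cannot do raises MotionError and nothing moves.
- job_done(): hands the job in, once; it reports no verdict.
Trained networks look in a picture, given as the dict that the camera call returned (one of the last four; its "shot" number tells which), for a name from the list of things; names that differ only in an ending like _2 or _b are one class to them, and where a whole thing is asked for, a point or a joint stands for the part that bears it (a point fixed in the world has none). Each returns a list of dicts, best first, with "conf" (0 to 1); they miss things now and then, are a little off and sometimes report something else, mostly with a low value. They report only what shows in the picture. A call takes as long as a camera call. They do not tell look-alikes from the thing itself.
- search_frame(query, picture): "location" ([x, y, z] in mm, in world coordinates, good to about 4 mm: the middle of the surface that is visible of it).
The state is a dict: "time_s": time; "joints": joint angles; "joint_vel": joint speeds; "joint_efforts": joint torques, N m; "eef_pos": TCP position; "eef_rot": TCP orientation; "contact_force": force on the tool from outside, world axes, zero at the start; "torque": the same for the moment, N m; "gripper_width": finger opening in mm.
Only numpy, scipy, OpenCV 4.12 (cv2) and the standard library are available. Lean on these libraries where they do the work, as an engineer would, in place of code of your own. Each camera call takes 0.05 s, during which the arm holds its last target.

### The job

Put the trainer's electrical parts back: stand each of the three loose black relays upright in the white holder of its own shape (square, slim oblong, round), down on the pocket's floor. Also fit the control module in its blue cradle, one end of its flange tucked under the lip and the other end lowered down inside the low stop, so that it lies flat, straight and in the middle of the cradle's width.

Things in the scene. Friction and masses are not known exactly. Their poses are not given: they have to be found in the camera images.
- relay_square: The square relay: black plastic block 32 x 32 mm, 48 mm tall with its four short brass blades (6 mm) underneath, on which it stands. x and y run along its sides. Origin: centre of its underside (the blade tips); z up. Loose, standing upright at the start, about 40 g. The plain housing walls above z = 14 mm can be gripped.
- relay_slim: The slim oblong relay: black plastic block 38 mm (along its x) by 16 mm (along its y), 48 mm tall with its four brass blades (6 mm) underneath, on which it stands. Origin: centre of its underside (the blade tips); z up. Loose, standing upright at the start, about 40 g. The plain housing walls above z = 14 mm can be gripped.
- relay_round: The round relay: black plastic can 34 mm in diameter, 48 mm tall with its four brass blades (6 mm) underneath, on which it stands. Origin: centre of its underside (the blade tips); z up. Loose, standing upright at the start, about 40 g. The plain housing walls above z = 14 mm can be gripped.
- holder_square: Holder for the square relay: open white tray with a square pocket 44 x 44 mm inside (52 x 52 mm outside). x and y run along its walls. Origin: centre of its underside, on the table; z up. Fixed, but elsewhere at every start. Total height 16 mm, walls 4 mm thick, pocket floor 5 mm above the table.
- holder_slim: Holder for the slim relay: open white tray with an oblong pocket 50 mm (along its x) by 28 mm (along its y) inside, 58 x 36 mm outside. Origin: centre of its underside, on the table; z up. Fixed, but elsewhere at every start. Total height 16 mm, walls 4 mm thick, pocket floor 5 mm above the table.
- holder_round: Holder for the round relay: open white dish with a round pocket 46 mm in diameter inside, 54 mm outside. Origin: centre of its underside, on the table; z up. Fixed, but elsewhere at every start. Total height 16 mm, walls 4 mm thick, pocket floor 5 mm above the table.
- module: Aluminium control module, loose, 250 g, flat on the table. Flange plate 120 (x) x 70 (y) x 5 mm; housing 72 x 64 mm on it, top 20 mm above the underside; on that, central, a black block 50 (x) x 22 (y) mm, top at 52 mm: grip it across its 22 mm. Bare flange sticks out 24 mm at both x ends, which are alike: either may go under the lip. Origin: centre of underside; z up.
- cradle: Blue, fixed, placed afresh each start. Origin: centre of underside, z up; +x (lip end) points away from robot within 0.5 rad. Floor 144 (x) x 94 (y), top z=6 mm. Lip end: wall face x=+64, lip back to x=+48, underside z=17, top 21. Stop: x=-64 to -72, top z=14. Open sides. Module has 8 mm play in x; it will not go in flat: tilt ~0.2 rad, low end under lip near the wall, then lower the other.
Not all that is in view belongs to the job. What is shaped like the relay_square but green or orange is not meant.

How it is judged (in metres and radians):
At the end, for the whole second after the job is handed in: Each relay upright (0.12 rad) in its own-shape holder, centres within 10 mm, underside 2-9 mm above the holder's. Module in cradle: x within 7 mm, y within 14 mm of centre, underside 3-9 mm above the cradle's, tilt under 0.04, in line within 0.2 rad (either way). All at rest, released (horizontal distance between relay_square and holder_square below 0.01 m and z of relay_square in the frame of holder_square between 0.002 and 0.009 m and angle between each of relay_square, relay_slim, relay_round's own z axis and vertical below 0.12 rad and linear speed of each of relay_square, relay_slim, relay_round, module below 0.02 m/s and angular speed of each of relay_square, relay_slim, relay_round, module below 0.2 rad/s and horizontal distance between relay_slim and holder_slim below 0.01 m and z of relay_slim in the frame of holder_slim between 0.002 and 0.009 m and horizontal distance between relay_round and holder_round below 0.01 m and z of relay_round in the frame of holder_round between 0.002 and 0.009 m and x of module in the frame of cradle between -0.007 and 0.007 m and y of module in the frame of cradle between -0.014 and 0.014 m and z of module in the frame of cradle between 0.003 and 0.009 m and angle between module's own z axis and vertical below 0.04 rad and angle between the x axis of module and the x axis of cradle, either way round below 0.2 rad); the robot touches nothing.
It also fails if it takes over 99 s, if anything falls off the work surface, if the arm or the gripper's body presses on something with over 40 N, if the wrist force passes 120 N, or if a joint passes its speed limit or range.

## Working session

There is one attempt and no reset: what is moved stays moved. The work goes in short steps, each a Python script; the robot and the scene stay as the last script left them, time stands still between calls to the robot, and variables do not carry over. Pictures are saved under pics/ and viewed, and the job is handed in when it is done.

```bash
mkdir -p pics; ls; python3 - <<'E'
from station import *
import cv2,numpy as np
s=sense();print(s['time_s'],s['eef_pos'],s['eef_rot'],s['gripper_width'])
for n in ["scene","top","wrist"]:
    p=capture(n);cv2.imwrite(f"pics/{n}0.png",p['frame'][:,:,::-1])
    print(n,p.keys(),p['camera_matrix'],p['eye'],p['orientation'])
    for q in ["relay_square","relay_slim","relay_round","holder_square","holder_slim","holder_round","module","cradle"]:
        print(q,[(np.round(r['location']).tolist(),round(r['conf'],2)) for r in search_frame(q,p)])
print(sense()['time_s'])
E
```

```text
pics
0.0 [246.21559899 627.76422347 237.4681084 ] [-0.69406531  0.6955202  -0.13155115  0.13122229] 87.62024235434286
scene dict_keys(['frame', 'camera_matrix', 'eye', 'orientation', 'shot']) [[423.74218914   0.         276.20103242]
 [  0.         423.74218914 217.08661802]
 [  0.           0.           1.        ]] [864.32788348 487.42588363 711.99511028] [0.25977729 0.10376419 0.32917006 0.9018846 ]
relay_square [([632.0, -215.0, 37.0], 0.77), ([552.0, -156.0, 39.0], 0.66), ([630.0, -129.0, 43.0], 0.65)]
relay_slim [([459.0, -1.0, 34.0], 0.6)]
relay_round [([468.0, -111.0, 39.0], 0.61)]
holder_square [([426.0, 151.0, 8.0], 0.61)]
holder_slim []
holder_round [([630.0, 158.0, 2.0], 0.82)]
module [([526.0, -310.0, 20.0], 0.87)]
cradle [([514.0, 323.0, 6.0], 0.82)]
top dict_keys(['frame', 'camera_matrix', 'eye', 'orientation', 'shot']) [[397.2398519    0.         279.74001925]
 [  0.         397.2398519  211.9486385 ]
 [  0.           0.           1.        ]] [405.57056479  10.87193805 871.96121465] [-0.70261717 -0.0586391   0.06284822  0.70635733]
relay_square [([623.0, -226.0, 50.0], 0.76), ([546.0, -170.0, 47.0], 0.64), ([618.0, -132.0, 50.0], 0.5)]
relay_slim [([455.0, -10.0, 50.0], 0.43)]
relay_round [([458.0, -123.0, 47.0], 0.48)]
holder_square [([433.0, 154.0, 5.0], 0.62)]
holder_slim [([634.0, 12.0, 5.0], 0.88)]
holder_round [([628.0, 162.0, 6.0], 0.71)]
module [([522.0, -310.0, 20.0], 0.85)]
cradle [([514.0, 318.0, 4.0], 0.7), ([519.0, -304.0, 18.0], 0.6)]
wrist dict_keys(['frame', 'camera_matrix', 'eye', 'orientation', 'shot']) [[315.4842648    0.         274.97800745]
 [  0.         315.4842648  207.79481452]
 [  0.           0.           1.        ]] [179.49618583 656.53819935 383.86057113] [ 0.81748561 -0.11834059 -0.08059662  0.55786824]
relay_square []
relay_slim []
relay_round []
holder_square []
holder_slim []
holder_round []
module []
cradle [([450.0, 343.0, 5.0], 0.62)]
1.35
```

View pics/top0.png

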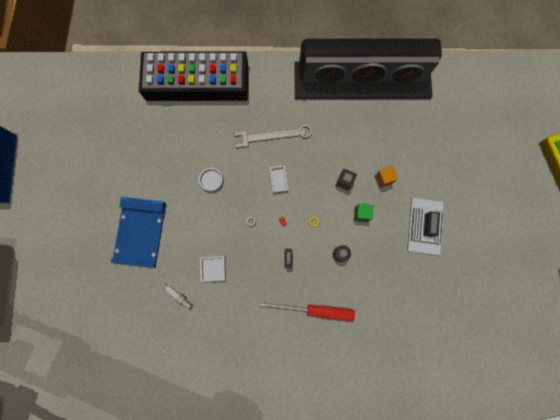

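View pics/scene0.png

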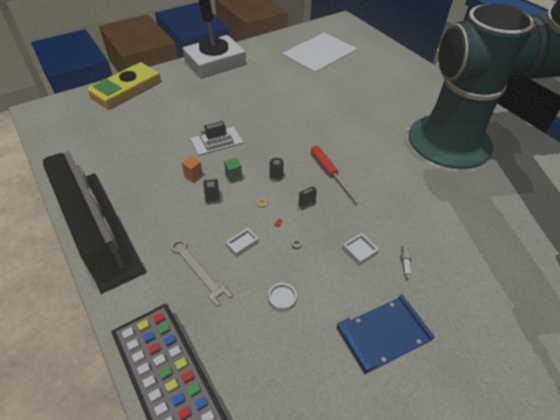

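View pics/wrist0.png

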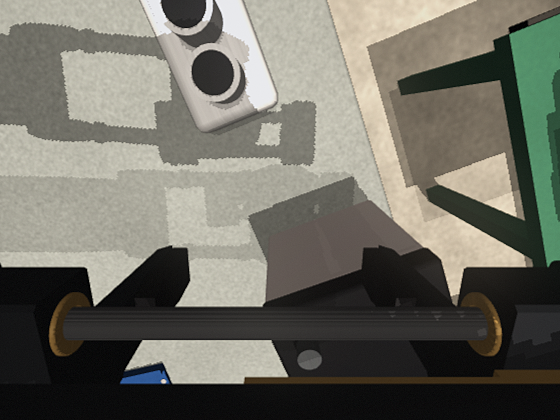

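```bash
cat > h.py <<'E'
from station import *
import cv2,numpy as np
from scipy.spatial.transform import Rotation as R
def rot(q): return R.from_quat([q[1],q[2],q[3],q[0]]).as_matrix()
def quat(M):
    q=R.from_matrix(M).as_quat(); return [q[3],q[0],q[1],q[2]]
def down(a,tilt=0,axis=None):
    c,s=np.cos(a),np.sin(a)
    M=np.array([[s,0,c],[-c,0,s],[0,-1,0]],float)
    if axis is not None: M=R.from_rotvec(np.array(axis)*tilt).as_matrix()@M
    return quat(M)
def pix2w(p,uv,z):
    K=p['camera_matrix'];uv=np.atleast_2d(uv).astype(float)
    d=np.c_[(uv[:,0]-K[0,2])/K[0,0],-(uv[:,1]-K[1,2])/K[1,1],-np.ones(len(uv))]@rot(p['orientation']).T
    e=np.array(p['eye']);t=(z-e[2])/d[:,2]
    return e[:2]+d[:,:2]*t[:,None]
def w2pix(p,X):
    K=p['camera_matrix'];c=(np.atleast_2d(X)-np.array(p['eye']))@rot(p['orientation'])
    return np.c_[K[0,2]+K[0,0]*c[:,0]/-c[:,2],K[1,2]+K[1,1]*c[:,1]/c[:,2]]
def save(n,f): cv2.imwrite(f"pics/{n}.png",f[:,:,::-1])
E
python3 - <<'E'
from h import *
import pickle
p=capture("top");pickle.dump(p,open("top.pkl","wb"))
f=p['frame']
def crop(u,v,r=25): return cv2.resize(f[v-r:v+r,u-r:u+r],(200,200),interpolation=cv2.INTER_CUBIC)
P=[(346,180),(289,258),(342,254),(426,226),(210,180),(279,180),(213,269),(138,233)]
im=[crop(*q,r=(45 if i==7 else 35 if i==3 else 20)) for i,q in enumerate(P)]
save("crops",np.vstack([np.hstack(im[:4]),np.hstack(im[4:])]))
s=sense();print(rot(s['eef_rot']),rot(capture("wrist")['orientation']))
E
```

```text
[[ 9.30942998e-01  1.19452030e-05  3.65164531e-01]
 [-3.65164531e-01  1.05695562e-05  9.30942998e-01]
 [ 7.26067603e-06 -1.00000000e+00  1.42016188e-05]] [[ 3.64574473e-01 -8.93028742e-01 -2.63789914e-01]
 [ 9.31174180e-01  3.49543439e-01  1.03605169e-01]
 [-3.16360302e-04 -2.83406157e-01  9.58999922e-01]]
```

View pics/crops.png

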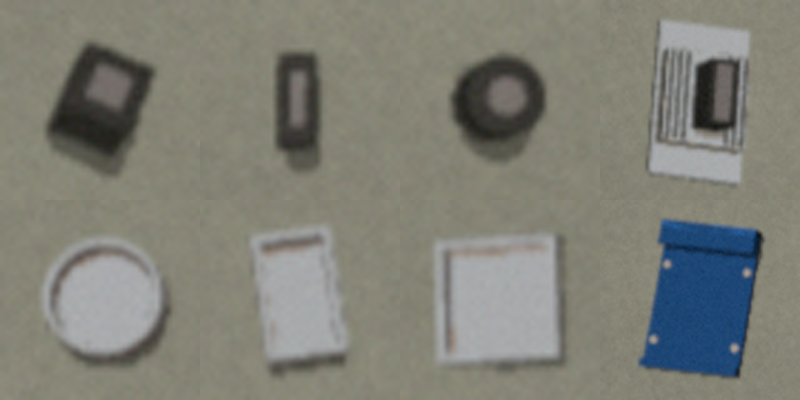

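```bash
cat > fit.py <<'E'
from h import *
from scipy.optimize import minimize
def box(x0,x1,y0,y1,z0,z1): return np.array([[x,y,z] for x in(x0,x1) for y in(y0,y1) for z in(z0,z1)],float)
def cyl(r,z0,z1):
    t=np.linspace(0,2*np.pi,32,endpoint=False); return np.array([[r*np.cos(a),r*np.sin(a),z] for z in(z0,z1) for a in t])
MODELS={
'relay_square':([box(-16,16,-16,16,6,48)],'black'),
'relay_slim':([box(-19,19,-8,8,6,48)],'black'),
'relay_round':([cyl(17,6,48)],'black'),
'holder_square':([box(-26,26,-26,26,0,16)],'white'),
'holder_slim':([box(-29,29,-18,18,0,16)],'white'),
'holder_round':([cyl(27,0,16)],'white'),
'cradle':([box(-72,72,-47,47,0,6),box(-72,-64,-47,47,0,14),box(48,72,-47,47,17,21),box(64,72,-47,47,0,21)],'blue'),
'module':([box(-60,60,-35,35,0,5),box(-36,36,-32,32,0,20),box(-25,25,-11,11,20,52)],'module')}
def mask(f,kind):
    f=f.astype(int);v=f.max(2);mn=f.min(2);sat=v-mn
    if kind=='white': return (mn>150)
    if kind=='black': return (v<84)
    if kind=='blue': return (f[...,2]-f[...,0]>25)
    if kind=='module': return (mn>150)|(v<84)
S=4
def fit(p,name,x0,y0,yaw0,pad=45,dbg=None):
    parts,kind=MODELS[name]
    c=w2pix(p,[[x0,y0,10]])[0].astype(int)-pad; c=np.clip(c,0,None)
    f=p['frame'][c[1]:c[1]+2*pad,c[0]:c[0]+2*pad]
    F=cv2.resize(f,None,fx=S,fy=S,interpolation=cv2.INTER_CUBIC)
    m=mask(F,kind).astype(np.uint8)
    k=np.ones((9,9),np.uint8); m=cv2.morphologyEx(m,cv2.MORPH_CLOSE,k)
    n,l,st,ce=cv2.connectedComponentsWithStats(m)
    tgt=(w2pix(p,[[x0,y0,20]])[0]-c)*S
    cand=[i for i in range(1,n) if st[i,4]>300]
    i=min(cand,key=lambda i:np.hypot(*(ce[i]-tgt)))
    m=(l==i).astype(np.uint8)
    cs,_=cv2.findContours(m,cv2.RETR_EXTERNAL,cv2.CHAIN_APPROX_NONE);m[:]=0;cv2.drawContours(m,cs,-1,1,-1)
    def render(q):
        im=np.zeros_like(m);cy,sy=np.cos(q[2]),np.sin(q[2])
        for P in parts:
            W=P.copy();W[:,0]=q[0]+cy*P[:,0]-sy*P[:,1];W[:,1]=q[1]+sy*P[:,0]+cy*P[:,1]
            uv=(w2pix(p,W)-c+.5)*S-.5
            h=cv2.convexHull((uv*16).astype(np.int32).reshape(-1,1,2))
            cv2.fillConvexPoly(im,h,1,shift=4)
        return im
    def cost(q):
        r=render(q);return -np.sum(r&m)/np.sum(r|m)
    best=None
    for dy in ([0] if 'round' in name else [-.3,0,.3]):
        q0=np.array([x0,y0,yaw0+dy])
        r=minimize(cost,q0,method='Nelder-Mead',options=dict(initial_simplex=np.array([q0,q0+[8,0,0],q0+[0,8,0],q0+[0,0,.2]]),xatol=.05,fatol=1e-4,maxiter=200))
        if best is None or r.fun<best.fun: best=r
    if dbg is not None:
        cs,_=cv2.findContours(render(best.x),cv2.RETR_EXTERNAL,cv2.CHAIN_APPROX_NONE)
        G=F.copy();cv2.drawContours(G,cs,-1,(255,0,0),1)
        cs,_=cv2.findContours(m,cv2.RETR_EXTERNAL,cv2.CHAIN_APPROX_NONE);cv2.drawContours(G,cs,-1,(0,255,0),1)
        dbg.append(cv2.resize(G,(200,200)))
    return best.x,-best.fun
E
python3 - <<'E'
from fit import *
import pickle
init={'relay_square':(546-0+75,-128,.5),'relay_slim':(455,-5,0),'relay_round':(463,-115,0),'holder_square':(430,152,0),'holder_slim':(634,10,0.1),'holder_round':(628,160,0),'module':(524,-310,0),'cradle':(514,320,0)}
for cam in ['top','scene']:
    p=capture(cam);d=[]
    for n,(x,y,a) in init.items():
        pad=50 if n in('module','cradle') else 22
        try:
            q,s=fit(p,n,x,y,a,pad,d);print(cam,n,np.round(q,2),round(s,3))
        except Exception as e: print(cam,n,e)
    while len(d)<8:d.append(np.zeros((200,200,3),np.uint8))
    save("fit_"+cam,np.vstack([np.hstack(d[:4]),np.hstack(d[4:8])]))
E
```

```text
top relay_square [ 6.3522e+02 -9.1560e+01 -3.3000e-01] -0.0
top relay_slim [468.33   8.33  -0.5 ] -0.0
top relay_round [470.11 -86.56  -0.62] -0.0
top holder_square [381.67 199.57   0.7 ] -0.0
top holder_slim [677.56  37.26  -1.24] -0.0
top holder_round [ 6.5543e+02  1.8673e+02 -1.6000e-01] -1531231350021544.8
top module [ 4.5111e+02 -2.5933e+02  8.0000e-02] -0.0
top cradle [549.16 453.53  -5.68] -0.0
scene relay_square [ 5.9433e+02 -1.0133e+02  2.7000e-01] -0.0
scene relay_slim [442.16  47.05  -0.91] -0.0
scene relay_round [ 4.4285e+02 -8.1810e+01 -1.8000e-01] -0.0
scene holder_square [ 4.5756e+02  1.6437e+02 -2.2000e-01] -1201429208916865.2
scene holder_slim [ 6.4997e+02  5.7570e+01 -3.8000e-01] -0.0
scene holder_round [6.2675e+02 1.8309e+02 1.0000e-02] -1233565873592988.2
scene module [ 607.85 -178.44   -1.19] -0.0
scene cradle [552.38 341.99  -0.61] -177981784509566.6fit.py:44: RuntimeWarning: overflow encountered in scalar negative
  r=render(q);return -np.sum(r&m)/np.sum(r|m)
```

View pics/fit_top.png

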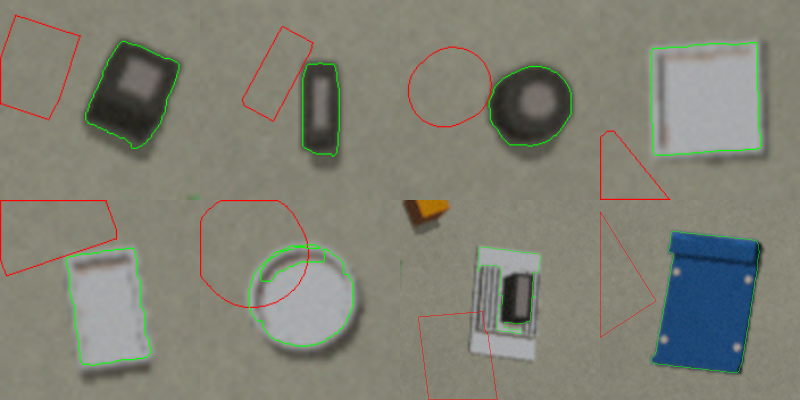

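View pics/fit_scene.png

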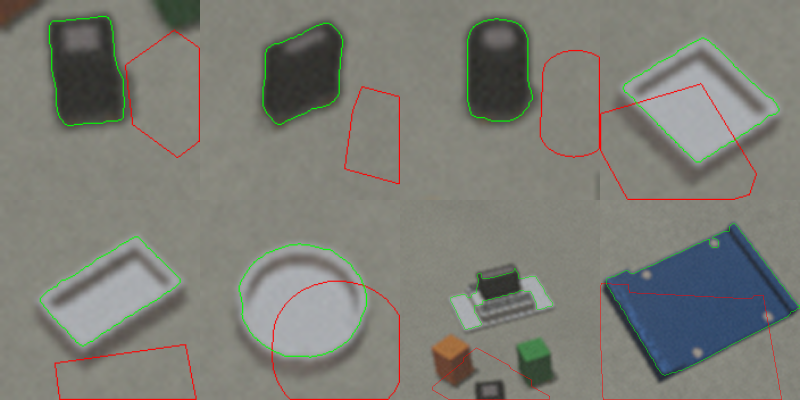

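```bash
sed -i 's/return -np.sum(r&m)\/np.sum(r|m)/return -float((r\&m).sum())\/float((r|m).sum())/; s/k=np.ones((9,9),np.uint8)/ks=25 if kind=="module" else 9;k=np.ones((ks,ks),np.uint8)/' fit.py
sed -i "s/cv2.drawContours(m,cs,-1,1,-1)/cs=[cv2.convexHull(np.vstack(cs))] if kind in('white','black') else cs;cv2.drawContours(m,cs,-1,1,-1)/" fit.py
cat > all.py <<'E'
from fit import *
init={'relay_square':(546-0+75,-128,.5),'relay_slim':(455,-5,0),'relay_round':(463,-115,0),'holder_square':(430,152,0),'holder_slim':(634,10,0.1),'holder_round':(628,160,0),'module':(524,-310,0),'cradle':(514,320,0)}
for cam in ['top','scene']:
    p=capture(cam);d=[]
    for n,(x,y,a) in init.items():
        pad=50 if n in('module','cradle') else 22
        try:
            q,s=fit(p,n,x,y,a,pad,d);print(cam,n,np.round(q,2),round(s,3))
        except Exception as e: print(cam,n,e)
    while len(d)<8:d.append(np.zeros((200,200,3),np.uint8))
    save("fit2_"+cam,np.vstack([np.hstack(d[:4]),np.hstack(d[4:8])]))
E
python3 all.py
```

```text
top relay_square [ 6.2229e+02 -1.3924e+02 -4.1000e-01] 0.955
top relay_slim [ 4.5201e+02 -1.1650e+01 -1.0000e-02] 0.956
top relay_round [ 4.6117e+02 -1.2396e+02  1.5000e-01] 0.951
top holder_square [4.3375e+02 1.5261e+02 3.0000e-02] 0.903
top holder_slim [6.3255e+02 8.2900e+00 1.2000e-01] 0.878
top holder_round [6.3315e+02 1.6187e+02 1.7000e-01] 0.819
top module [ 5.2504e+02 -3.1689e+02 -1.4000e-01] 0.671
top cradle [ 5.1344e+02  3.1556e+02 -1.2000e-01] 0.977
scene relay_square [ 623.93 -137.46    1.16] 0.961
scene relay_slim [ 4.5333e+02 -9.3000e+00  2.0000e-02] 0.923
scene relay_round [ 4.6254e+02 -1.2191e+02  1.4000e-01] 0.94
scene holder_square [4.2404e+02 1.4493e+02 9.0000e-02] 0.768
scene holder_slim [ 6.2526e+02 -1.2900e+00  1.2000e-01] 0.739
scene holder_round [6.2408e+02 1.5270e+02 8.0000e-02] 0.807
scene module [ 5.2013e+02 -3.2313e+02 -1.3000e-01] 0.538
scene cradle [ 5.0710e+02  3.1491e+02 -1.2000e-01] 0.933
```

View pics/fit2_top.png

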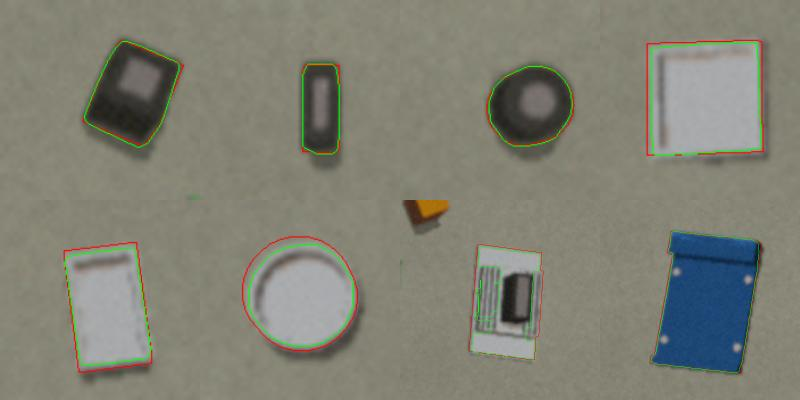

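View pics/fit2_scene.png

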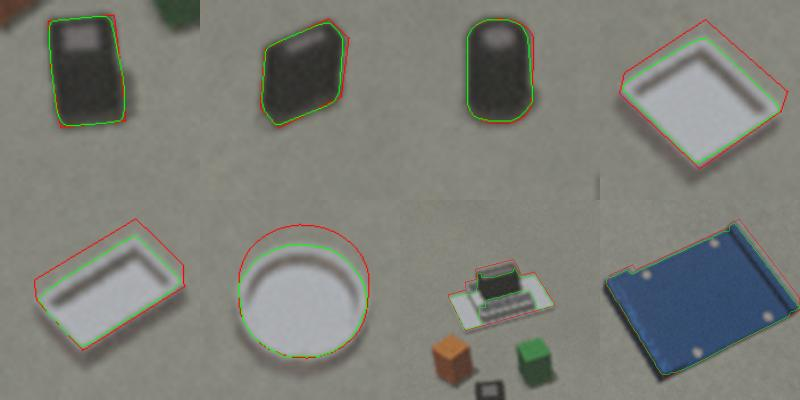

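```bash
sed -i "s/box(-26,26,-26,26,0,16)/box(-26,26,-26,26,15,16)/;s/box(-29,29,-18,18,0,16)/box(-29,29,-18,18,15,16)/;s/cyl(27,0,16)/cyl(27,15,16)/;s/box(-72,72,-47,47,0,6),box(-72,-64,-47,47,0,14),box(48,72,-47,47,17,21),box(64,72,-47,47,0,21)/box(-66,66,-47,47,5,6),box(-72,-64,-47,47,6,14),box(48,72,-47,47,17,21),box(64,72,-47,47,6,21)/" fit.py
python3 all.py
```

```text
top relay_square [ 622.23 -139.2     1.17] 0.961
top relay_slim [ 4.520e+02 -1.159e+01 -2.000e-02] 0.949
top relay_round [ 4.6118e+02 -1.2390e+02  1.5000e-01] 0.95
top holder_square [4.3328e+02 1.5162e+02 3.0000e-02] 0.941
top holder_slim [6.3074e+02 7.9100e+00 1.6000e-01] 0.936
top holder_round [6.3046e+02 1.5965e+02 3.0000e-02] 0.894
top module [ 5.2464e+02 -3.1639e+02 -1.4000e-01] 0.705
top cradle [ 5.1332e+02  3.1446e+02 -1.2000e-01] 0.99
scene relay_square [ 623.94 -137.48    1.16] 0.956
scene relay_slim [ 4.538e+02 -9.720e+00  6.000e-02] 0.925
scene relay_round [ 4.6292e+02 -1.2232e+02  1.0000e-01] 0.94
scene holder_square [4.3114e+02 1.5014e+02 5.0000e-02] 0.971
scene holder_slim [6.3029e+02 7.1800e+00 1.4000e-01] 0.967
scene holder_round [6.2898e+02 1.5947e+02 2.0000e-02] 0.944
scene module [ 5.2059e+02 -3.2390e+02 -1.4000e-01] 0.536
scene cradle [ 5.0975e+02  3.1595e+02 -1.2000e-01] 0.952
```

View pics/fit2_scene.png

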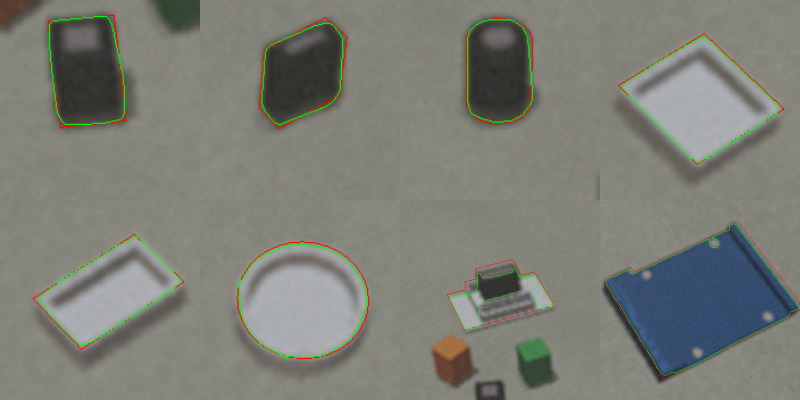

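View pics/fit2_top.png

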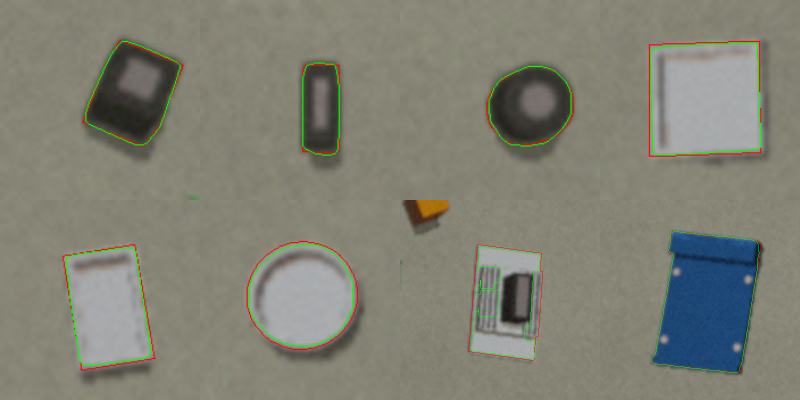

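```bash
cat >> h.py <<'E'
def best(pos,a):
    "orientation equivalent with a/a+pi having wrist closest"
    j0=np.array(sense()['joints']);c=[]
    for k in (-1,0,1):
        q=down(a+k*np.pi);j=ik(pos,q)
        if j is not None: c.append((np.abs(np.array(j)-j0).max(),k,q))
    return min(c,key=lambda t:t[:2])[2]
def pick(x,y,a,zt,op,hi=110):
    q=best([x,y,hi],a); move_pose([x,y,hi],q)
    gripper_to(op)
    st=servo_line([x,y,zt],200,stop_force=15)
    if st: print("contact on descent",sense()['eef_pos'])
    gripper_to(5);s=sense();print("w",s['gripper_width'],s['eef_pos'],s['time_s'])
    servo_line([x,y,hi],250); s=sense();print("lift w",s['gripper_width'],s['contact_force'],s['time_s'])
def place(x,y,a,zt,op,hi=110):
    q=best([x,y,hi],a); move_pose([x,y,hi],q)
    servo_line([x,y,zt+12],250)
    st=servo_line([x,y,zt-1],40,stop_force=4);s=sense();print("place",st,s['eef_pos'],s['contact_force'])
    gripper_to(op); servo_line([x,y,hi],250);print(sense()['time_s'])
E
python3 - <<'E'
from h import *
pick(453,-10.6,.02+np.pi/2,18,40)
save("w1",capture("wrist")['frame'])
E
```

```text
w 15.90617182055343 [454.02045385 -10.68669045  19.04886455] 6.1083
lift w 15.93404739040909 [ 0.22400563  0.13445889 -0.06787431] 6.625
```

View pics/w1.png

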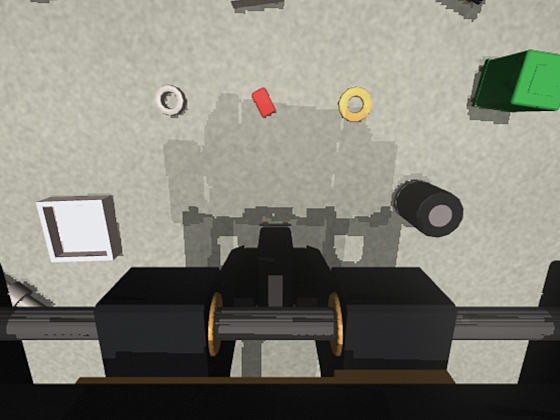

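```bash
python3 - <<'E'
from h import *
place(630.5,7.5,.15+np.pi/2,24,40)
pick(462,-123,np.pi/2,18,60)
place(629.7,159.6,np.pi/2,24,55)
save("t1",cv2.resize(capture("top")['frame'][130:300,180:410],(690,510)))
E
```

```text
place True [631.41679979   7.43602595  24.10823726] [-7.24267036e-01  1.47878297e-03  4.67862969e+00]
9.2917
w 32.94061180653815 [ 462.92071382 -123.31871221   18.97906548] 11.7583
lift w 33.52136313347879 [-0.92551837 -0.13881711 -1.18292175] 12.275
place True [630.74707606 159.71483284  24.01059712] [ 0.56729652 -0.40016916  4.64522471]
15.3583
```

View pics/t1.png

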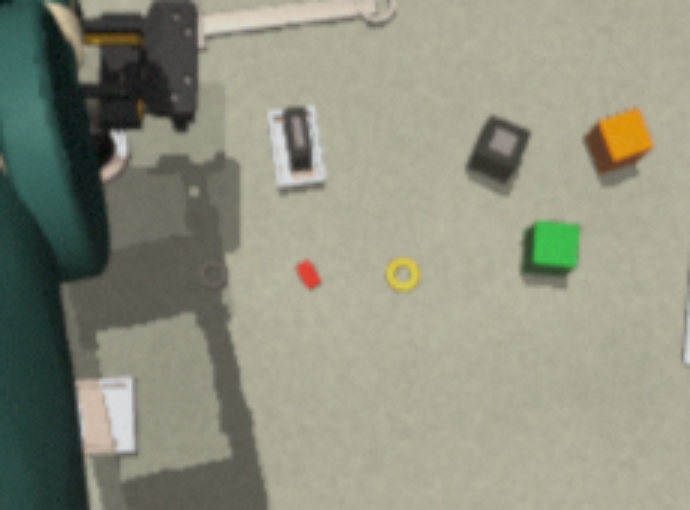

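```bash
python3 - <<'E'
from h import *
pick(623,-138.3,1.165,18,52)
place(432.2,150.9,.04+np.pi/2,24,50)
# look at module from wrist, held off
x,y=470,-318
move_pose([x,y,200],best([x,y,200],-.13+np.pi/2))
dwell(.2)
p=capture("wrist");save("w2",p['frame']);import pickle;pickle.dump(p,open("w2.pkl","wb"))
print([ (r['location'],r['conf']) for r in search_frame("module",p)])
p=capture("top");pickle.dump(p,open("t2.pkl","wb"));save("t2",p['frame'])
print(sense()['time_s'])
E
```

```text
w 31.91185127971722 [ 624.32758706 -138.7002022    19.74732639] 17.85
lift w 32.13154919936954 [-0.58555949 -0.25000323 -0.44601711] 18.3667
place True [433.96171502 151.28835022  24.6752483 ] [-0.52260695  0.16833744  4.30780432]
21.45
[([531.5, -315.0, 19.9], 0.62)]
23.55
```

View pics/w2.png

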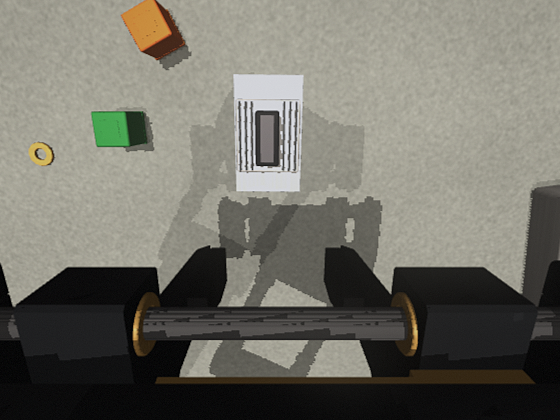

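View pics/t2.png

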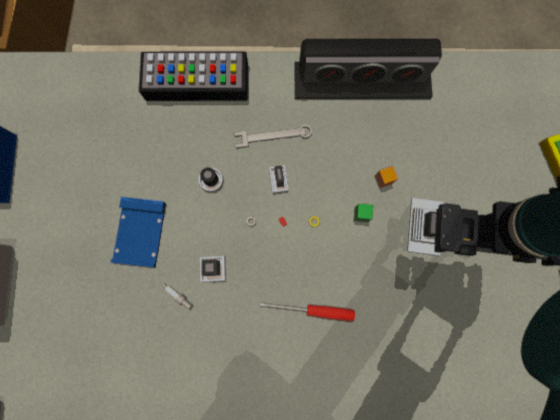

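```bash
python3 - <<'E'
from h import *
import pickle
p=pickle.load(open("w2.pkl","rb"))
f=p['frame'].astype(int)
save("w2c",cv2.resize(p['frame'][60:205,210:330],None,fx=4.1,fy=4.1,interpolation=cv2.INTER_CUBIC))
m=(f.min(2)>150).astype(np.uint8);m[:60]=0;m[205:]=0;m[:,:210]=0;m[:,330:]=0
m=cv2.morphologyEx(m,cv2.MORPH_CLOSE,np.ones((15,15),np.uint8))
pt=cv2.findNonZero(m);r=cv2.minAreaRect(pt);b=cv2.boxPoints(r);print(r)
w=pix2w(p,b,5);print(w,w.mean(0),[np.hypot(*(w[i]-w[i-1])) for i in range(4)],[np.arctan2(*(w[i]-w[i-1])[::-1]) for i in range(4)])
b=np.array([(256,111),(278,111),(278,165),(256,165)]);w=pix2w(p,b,52);print(w,w.mean(0))
E
```

```text
((269.5, 131.99998474121094), (118.99998474121094, 143.99996948242188), 0.0)
[[ 457.86579298 -240.57154629]
 [ 603.23267084 -267.93432145]
 [ 588.26067572 -384.43711558]
 [ 440.87677278 -372.70934698]] [ 522.55897808 -316.41308257] [np.float64(133.22546746289302), np.float64(147.91974392772917), np.float64(117.46089425148664), np.float64(147.8497730888108)] [np.float64(1.4429273433583518), np.float64(-0.18605550738208443), np.float64(-1.6986076817406937), np.float64(3.0621870390615804)]
[[ 548.96849897 -308.62979221]
 [ 546.47854246 -328.00221375]
 [ 498.79216368 -322.00433551]
 [ 501.40348426 -301.69117084]] [ 523.91067234 -315.08187808]
```

View pics/w2c.png

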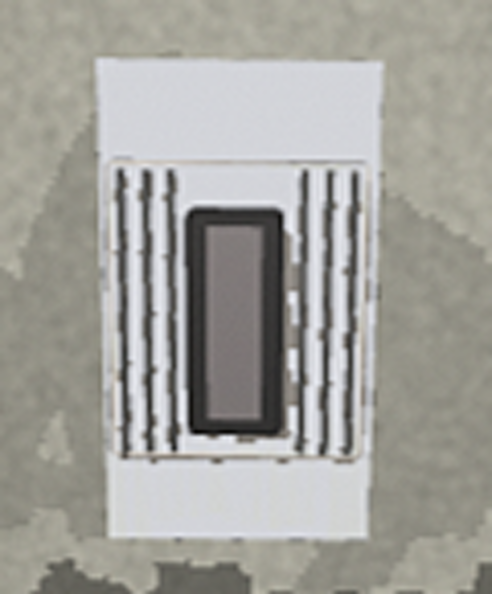

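```bash
python3 - <<'E'
from h import *
import pickle
p=pickle.load(open("w2.pkl","rb"))
w=pix2w(p,[(233.7,74.1),(303.4,74.6),(299.8,191.2),(236.3,191)],5);print(w.mean(0),w[0]-w[3],w[1]-w[2])
pick(523,-315.3,-.13+np.pi/2,23,48,hi=140)
s=sense();print(s['contact_force'],s['torque'])
pickle.dump(capture("scene"),open("s3.pkl","wb"));p=capture("scene");save("s3",p['frame'])
save("w3",capture("wrist")['frame'])
E
```

```text
[ 523.56207842 -315.26344858] [118.65640738 -16.82554187] [118.50584757 -16.17295076]
contact on descent [ 520.39899612 -313.93151968   20.49258287]
w 22.190308790372782 [ 520.69486445 -314.83342792   20.44311991] 25.3333
lift w 21.72387482834424 [-0.16657063 -0.00934025 -3.1618142 ] 25.9667
[-0.16657063 -0.00934025 -3.1618142 ] [ 0.05501235  0.14914454 -0.01751789]
```

View pics/w3.png

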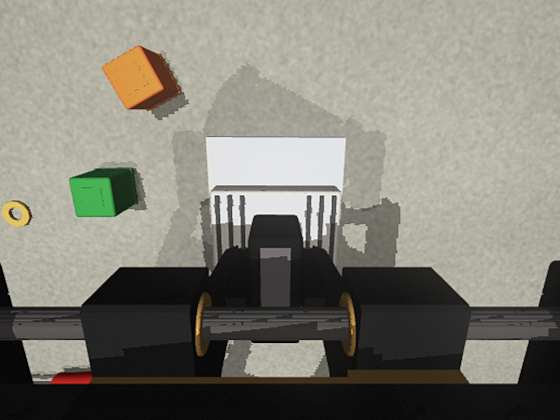

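View pics/s3.png

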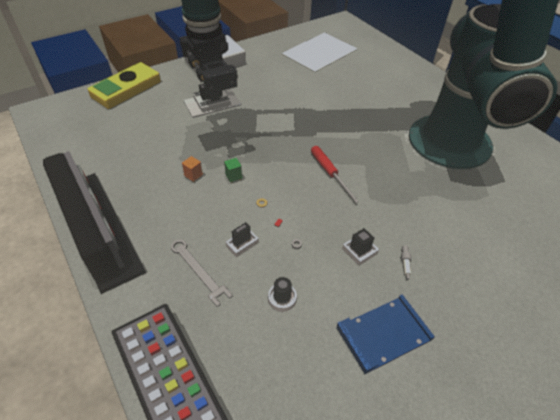

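```bash
python3 - <<'E'
from h import *
p=capture("wrist");s=sense();print(s['eef_pos'],s['time_s'],s['joints'])
w=pix2w(p,[(207,137),(345,137)],s['eef_pos'][2]-15.4);print(w,w.mean(0)-np.array(s['eef_pos'][:2]),w[0]-w[1])
u=np.array([np.cos(-.13),np.sin(-.13)]);d=w.mean(0)-np.array(s['eef_pos'][:2]);print(d@u,d@[-u[1],u[0]])
# feasability
c=np.array([511.5,315.2]);yc=-.12
E
```

```text
[ 521.15229205 -314.06591799  136.83071697] 26.1667 [-5.83289087e-01  2.30423259e-01  1.84141932e+00 -2.36112383e-06
  1.08416398e+00  1.11757910e+00]
[[ 587.93300141 -287.06844661]
 [ 579.16350344 -354.68347574]] [62.39596037 -6.81004319] [ 8.76949797 67.61502913]
62.75227073924815 1.3360675055059588
```

```bash
python3 - <<'E'
from h import *
e=sense()['eef_pos'];servo_line([523,-315,180],200)
move_pose([540,0,185],down(-.12-np.pi/2))
pos,q=tilted(44,70,.2);move_pose(list(pos),q)
goto(pos,q)
print(rot(sense()['eef_rot'])-rot(q))
p=capture("wrist");save("w4",p['frame']);p=capture("scene");save("s4",cv2.resize(p['frame'][240:420,280:520],(800,600)))
E
```

```text
err [-0.4  0.5 -0.4] F [ 0.1  0.8 -3.6] False 29.72
[[-2.45228155e-06 -1.10005132e-04  2.01399103e-04]
 [-1.83349976e-04 -1.09206618e-04 -2.42603831e-05]
 [ 9.61605722e-05  1.95011326e-05  8.29242329e-05]]
```

View pics/w4.png

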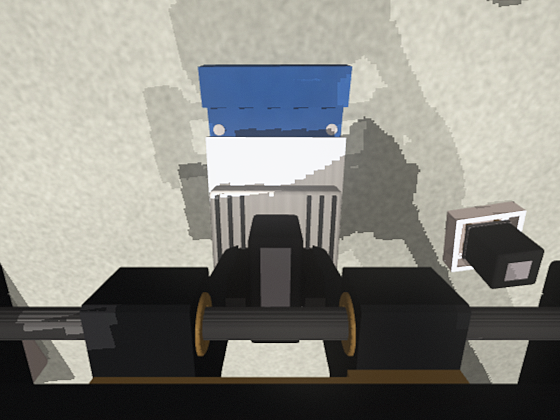

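View pics/s4.png

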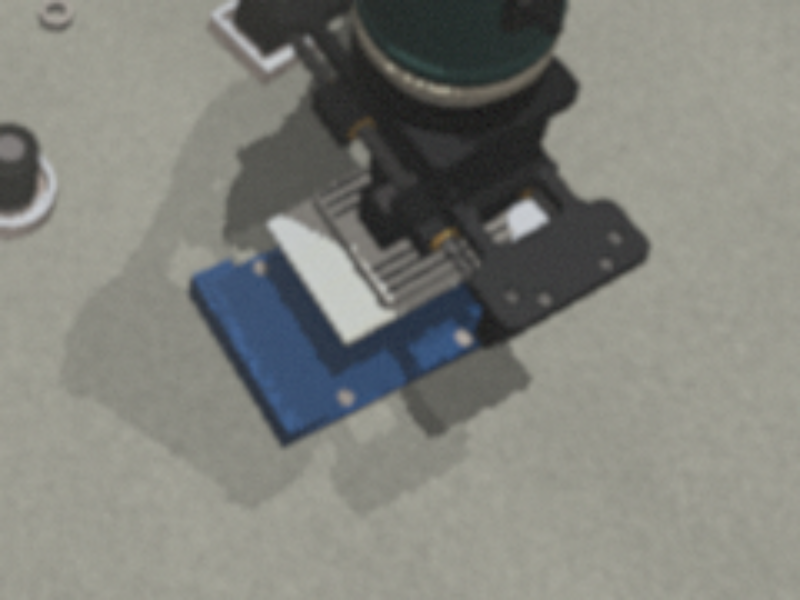

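```bash
python3 - <<'E'
from h import *
p=capture("wrist")
u=np.array([np.cos(YC),np.sin(YC)]);v=np.array([-u[1],u[0]])
w=pix2w(p,[(199,66),(352,66),(349.5,106.5),(201.5,106.5)],21)-C
print("cradle frame",np.c_[w@u,w@v], 'expect 72/48, +-47')
pos,q=tilted(44,70,.2)
E_=70+5*np.cos(.2)
w=pix2w(p,[(206,137),(346,137)],E_)-C;print("module end",np.c_[w@u,w@v],"expect",44+5*np.sin(.2))
E
```

```text
cradle frame [[ 73.68900931  47.97122059]
 [ 73.75918907 -44.60713493]
 [ 50.05829721 -45.73206735]
 [ 49.99108377  49.02180373]] expect 72/48, +-47
module end [[ 44.94229509  36.26283272]
 [ 44.98880192 -33.27915856]] expect 44.99334665397531
```

```bash
sed -i 's/^C=np.array(\[511.5,315.2\])/C=np.array([513.0,315.0])/' h.py; python3 - <<'E'
from h import *
r=goto(*tilted(43,20,.2),speed=150)
r=goto(*tilted(43,8,.2),speed=40,stop_force=8)
if not r:
    r=goto(*tilted(61.5,8,.2),speed=40,stop_force=10)
p=capture("wrist");save("w5",p['frame']);p=capture("scene");save("s5",cv2.resize(p['frame'][240:420,280:520],(800,600)))
s=sense();print(s['eef_pos'],tilted(61.5,8,.2)[0],s['gripper_width'])
E
```

```text
err [-0.9 -0.5 -1. ] F [-0.1  0.4 -3.8] False 30.85
err [0.  0.  0.1] F [-0.8  0.4 -3.8] False 31.77
err [0.1 0.1 0.1] F [ 0.1  0.3 -2.3] False 32.88
[516.93113351 314.60877924  40.64159019] [516.78127048 314.54405691  40.50952603] 21.379421754781998
```

View pics/w5.png

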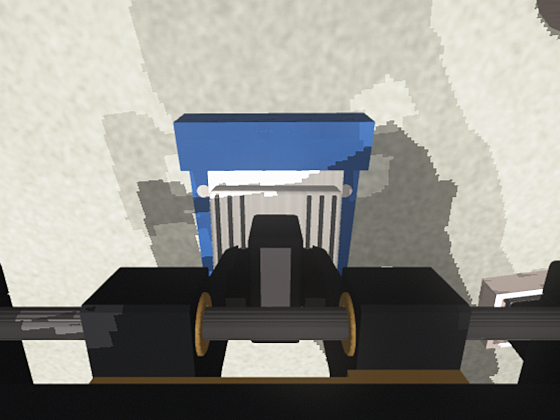

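View pics/s5.png

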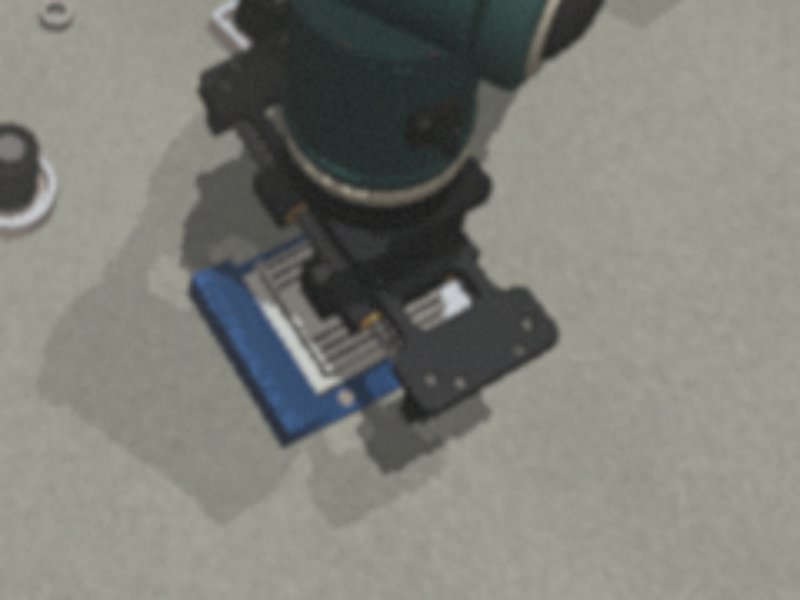

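```bash
python3 - <<'E'
from h import *
for ex,ez,th in [(61,7.8,.14),(60.5,7.5,.08),(60.3,7.3,.03),(60.2,7,0.0)]:
    r=goto(*tilted(ex,ez,th),speed=50,fix=1,stop_force=10)
    print(th,np.round(sense()['torque'],2))
    if r: break
p=capture("wrist");save("w6",p['frame'])
E
```

```text
err [-0.5 -0.3 -0.4] F [-0.1 -0.5 -2.9] False 33.73
0.14 [-0.01  0.08  0.02]
err [-0.4 -0.2 -0.3] F [ 0.1 -0.2 -4.4] False 34.48
0.08 [0.04 0.07 0.02]
err [-0.1 -0.1 -0.2] F [-0.1  0.6 -3.7] False 35.23
0.03 [0.02 0.13 0.02]
err [-0.  -0.1 -0.1] F [ 0.1  0.3 -3.9] False 35.98
0.0 [-0.02  0.19 -0.03]
```

View pics/w6.png

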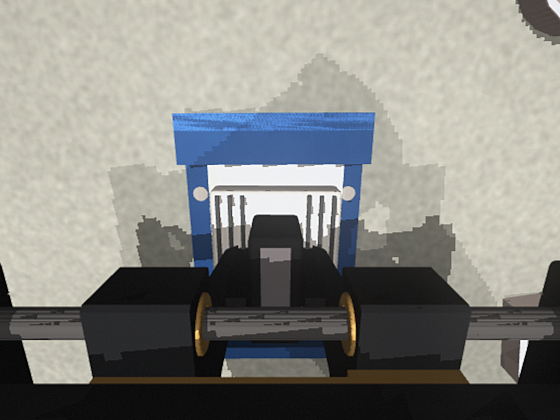

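```bash
python3 - <<'E'
from h import *
pos,q=tilted(60.2,3.5,0)
r=servo_line(list(pos),20,stop_force=4);s=sense();print(r,s['eef_pos'],tilted(60.2,6,0)[0],s['contact_force'])
gripper_to(50)
e=np.array(s['eef_pos']);servo_line([*(e[:2]),160],150)
# look from behind
u=np.array([np.cos(YC),np.sin(YC)])
xy=C-u*75;move_pose([*xy,190],best([*xy,190],YC-np.pi/2));dwell(.2)
p=capture("wrist");save("w7",p['frame']);import pickle;pickle.dump(p,open("w7.pkl","wb"))
print(sense()['time_s'])
E
```

```text
True [510.5657901  315.44737427  26.45047715] [510.22013582 315.33519418  26.4       ] [-0.42975306  0.8816419   4.35783901]
38.5333
```

View pics/w7.png

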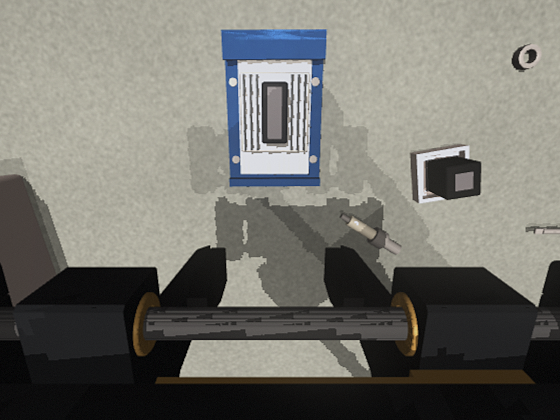

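```bash
python3 - <<'E'
from fit import *
import pickle
p=pickle.load(open("w7.pkl","rb"));save("w7c",cv2.resize(p['frame'][20:195,210:335],None,fx=3.4,fy=3.4,interpolation=cv2.INTER_CUBIC))
set_joints([1.2,0.1,1.6,0,1.3,0]);dwell(.3)
for cam in('top','scene'):
    p=capture(cam);d=[]
    a=p['frame'][120:300,100:320] if cam=='top' else p['frame'][215:385,210:440]
    save("e_"+cam,cv2.resize(a,(780,590),interpolation=cv2.INTER_CUBIC))
    for n,(x,y,yw) in {'relay_square':(432.2,150.9,.04),'relay_slim':(630.5,7.5,.15),'relay_round':(629.7,159.6,0)}.items():
        MODELS[n][0][0][:,2]+=5
        q,s=fit(p,n,x,y,yw,22,d);print(cam,n,np.round(q,2),round(s,3))
        MODELS[n][0][0][:,2]-=5
    save("ef_"+cam,np.hstack(d))
print(sense()['time_s'])
E
```

```text
top relay_square [ 4.3453e+02  1.4992e+02 -1.0000e-02] 0.918
top relay_slim [6.314e+02 7.320e+00 1.000e-01] 0.881
top relay_round [6.2959e+02 1.5901e+02 2.7000e-01] 0.909
scene relay_square [4.3363e+02 1.5150e+02 1.5000e-01] 0.918
scene relay_slim [6.3095e+02 8.2400e+00 2.4000e-01] 0.917
scene relay_round [6.2977e+02 1.5972e+02 5.0000e-02] 0.889
40.9
```

View pics/w7c.png

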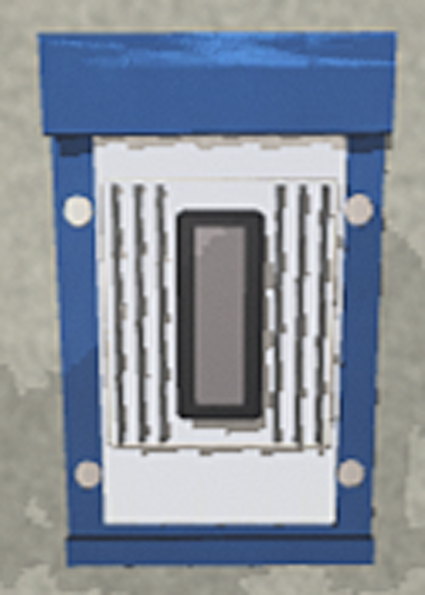

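View pics/e_scene.png

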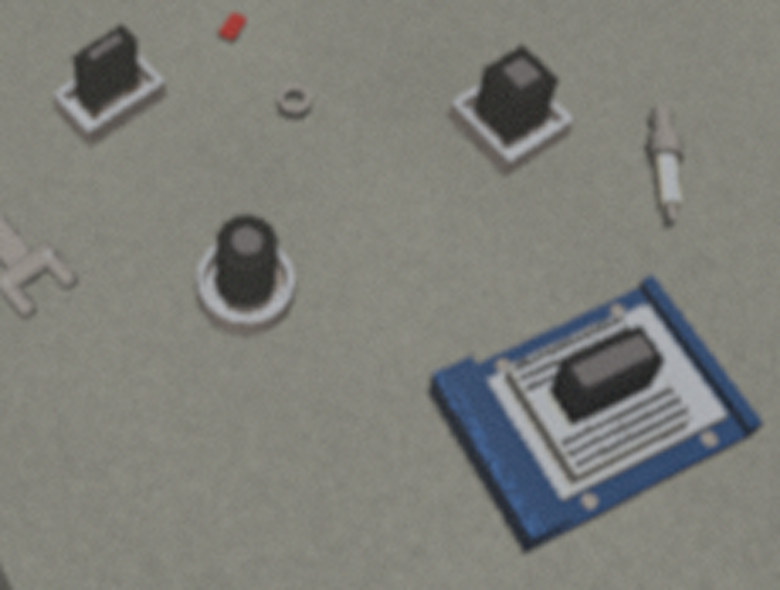

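View pics/e_top.png

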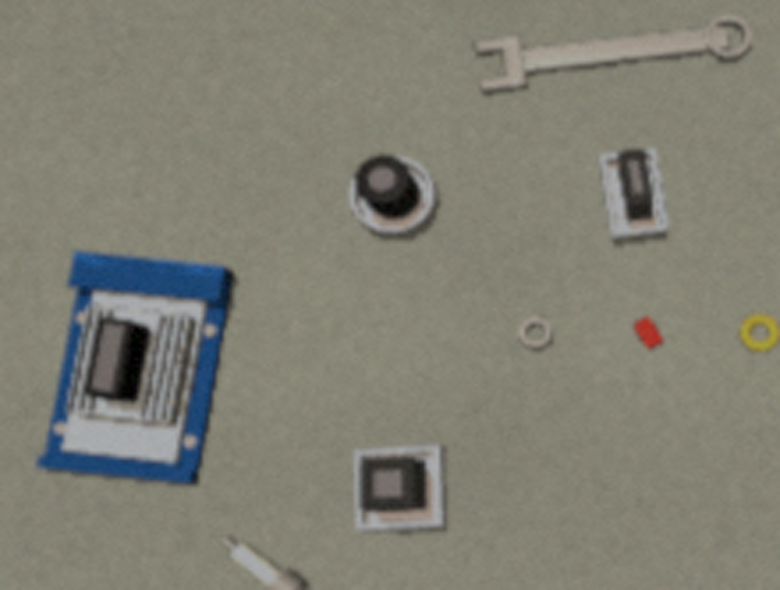

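View pics/ef_top.png

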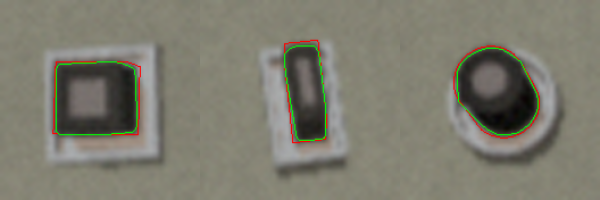

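```bash
python3 -c "
from h import *
s=sense();print(s['time_s'],s['contact_force']);print(job_done())"
```

```text
40.9 [0.5302811  0.39085871 1.15550859]
the job is handed in; nothing more can be done
None
```

All three relays stand upright in their own holders, and the control module lies flat in its cradle. I handed the job in at 40.9 s of the allowed 99 s. The hand-in gives no verdict.

**Relays:** my last fits in the top and scene pictures put each relay's centre within about 3 mm of its holder's centre (limit 10 mm). When I set them down, contact came at the height expected for the pocket floor.

**Module:** I tilted it about 0.2 rad, slid one end under the lip and lowered the other inside the stop. It made contact at the expected flat height. The last wrist picture shows it straight and in the middle, with a gap of roughly 4 mm to the stop by eye, about half of its 8 mm play.

**What disagreed:**
- **Module pick-up:** the fingertips touched the module's housing top, tripping the 15 N stop. The arm was also 2–3 mm off its commanded position there, so I corrected for both before the insertion.
- **Cradle position:** the top and scene cameras differed by about 3.5 mm along the cradle's x. A wrist picture settled it before the insertion.

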